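# Show the broken guide post to the inspection camera

### The job

One of the blotter's four white guide posts has lost its beaded head: lift that post out of its socket and hold it still in the air, lined up with the viewing axis of the inspection camera, with the middle of its foot pointing straight into the lens about 50 mm from the glass. Leave the three whole posts in their sockets and the tray, bottle and tip box where they are, and do not touch the camera with the post or the robot. Finish while still holding the post there: do not put it down or let go.

Things in the scene. Friction and masses are not known exactly. Their poses are not given: they have to be found in the camera images.
- post_a: white plastic guide post, about 25 g, standing in a socket of the blotter (places vary); origin: centre of its foot's underside, z up its axis. From the foot: pin 10 mm across, 16 mm long, loose in the socket; flange 18 mm across to 20 mm, resting on the mouth; straight shank 12 mm across to 50 mm; above it a head of two beads, or none on the broken post. Lifts straight out freely
- post_b: white plastic guide post, about 25 g, standing in a socket of the blotter (places vary); origin: centre of its foot's underside, z up its axis. From the foot: pin 10 mm across, 16 mm long, loose in the socket; flange 18 mm across to 20 mm, resting on the mouth; straight shank 12 mm across to 50 mm; above it a head of two beads, or none on the broken post. Lifts straight out freely
- post_c: white plastic guide post, about 25 g, standing in a socket of the blotter (places vary); origin: centre of its foot's underside, z up its axis. From the foot: pin 10 mm across, 16 mm long, loose in the socket; flange 18 mm across to 20 mm, resting on the mouth; straight shank 12 mm across to 50 mm; above it a head of two beads, or none on the broken post. Lifts straight out freely
- post_d: white plastic guide post, about 25 g, standing in a socket of the blotter (places vary); origin: centre of its foot's underside, z up its axis. From the foot: pin 10 mm across, 16 mm long, loose in the socket; flange 18 mm across to 20 mm, resting on the mouth; straight shank 12 mm across to 50 mm; above it a head of two beads, or none on the broken post. Lifts straight out freely
- post_a_top (a point): centre of the very top of post_a: 78 mm above its origin on a whole post, whose head is two beads 18 and 15 mm across; 58 mm on the one broken post, which has lost both beads: its shank runs on to 54 mm, then a stub 7 mm across
- post_b_top (a point): centre of the very top of post_b: 78 mm above its origin on a whole post, whose head is two beads 18 and 15 mm across; 58 mm on the one broken post, which has lost both beads: its shank runs on to 54 mm, then a stub 7 mm across
- post_c_top (a point): centre of the very top of post_c: 78 mm above its origin on a whole post, whose head is two beads 18 and 15 mm across; 58 mm on the one broken post, which has lost both beads: its shank runs on to 54 mm, then a stub 7 mm across
- post_d_top (a point): centre of the very top of post_d: 78 mm above its origin on a whole post, whose head is two beads 18 and 15 mm across; 58 mm on the one broken post, which has lost both beads: its shank runs on to 54 mm, then a stub 7 mm across
- blotter: fixed beige blotter base, 240 x 320 mm (its x, y), steel plate in the middle, rim 58 mm high; origin under its centre, z up. Four sockets at x = +-65, y = +-100 mm open upward in two black strips: mouths 50 mm, feet of the seated posts 34 mm above the table; inner faces of the rim at x = +-106, y = +-146 mm
- lens (a point): centre of the front glass of the inspection camera, a grey 44 x 54 mm box head with a round black barrel and 42 mm bright ring at the lens. The point's z axis is the viewing axis, pointing out of the lens: it looks up, leaning 0.3 to 0.6 rad from vertical, to the robot's right (-y) or to its right and ahead (-y, +x). The head tilts about a stiff hinge 60 mm behind the lens
- cam_stand: the camera's stand: round dark steel foot 90 mm across, fixed to the table, with two upright cheeks 100 mm high; origin under the foot's centre, the head's hinge 90 mm above it. The camera leans to the stand's -x
- gel_tray: bystander: clear plastic tray 100 x 130 x 35 mm, origin under its centre
- buffer_bottle: bystander: glass bottle, 72 mm across, 160 mm high, origin under its centre
- tip_box: bystander: pipette-tip box 85 x 120 x 45 mm, grey with rows of white tips 8 mm proud on top, origin under its centre

How it is judged (in metres and radians):
On the way:
1. the broken post is gripped and lifted clear of its socket (contact force between post_c and the fingers above 0.5 N and z of post_c in the frame of blotter above 0.06 m), for 0.2 s.
At the end, for the whole second after the job is handed in: Fingers hold the broken post, still, touching nothing else; middle of its foot within 10 mm of the lens axis (along lens x and y), 35 to 65 mm from the glass; post within 0.20 rad of the axis, foot to the lens; whole posts seated (moved under 6 mm, tilt under 0.12 rad) (contact force between post_c and the fingers above 0.5 N and x of post_c in the frame of lens between -0.01 and 0.01 m and y of post_c in the frame of lens between -0.01 and 0.01 m and z of post_c in the frame of lens between 0.035 and 0.065 m and z of post_c_top in the frame of lens above 0.08 m and angle between the z axis of post_c and the z axis of lens, either way round below 0.2 rad and linear speed of post_c below 0.02 m/s and angular speed of post_c below 0.2 rad/s and contact force between post_c and cam_stand below 0.1 N and contact force between post_c and blotter below 0.1 N and distance of each of post_a, post_b, post_d from where it was at the start of the episode below 0.006 m and angle between each of post_a, post_b, post_d's own z axis and vertical below 0.12 rad); the arm keeps its last pose, push and grip.
It fails at once if a whole post is pulled up or knocked (moved over 12 mm) (distance of any of post_a, post_b, post_d from where it was at the start of the episode above 0.012 m).
It fails at once if the camera is touched with more than 2 N (contact force between cam_stand and anything else above 2 N).
It fails at once if the tray, bottle or tip box is shifted over 20 mm (distance of any of gel_tray, buffer_bottle, tip_box from where it was at the start of the episode above 0.02 m).
It also fails if it takes over 35 s, if anything falls off the work surface, if the arm or the gripper's body presses on something with over 40 N, if the wrist force passes 120 N, or if a joint passes its speed limit or range.

### The arm

A 6-joint arm with a two-finger parallel gripper is mounted at the origin on the work surface. World frame = base frame: x ahead of the robot, y to its left, z up, the work surface at z = 0. Lengths are in m, angles in degrees, forces in N, time in s.
With the tool pointing down it reaches from about 0.375 to 0.9 m from the base axis. Payload 3.1 kg.
Tool frame: the origin (TCP) lies between the finger pads; the fingertips stand 11 mm ahead of it and the grasp point (between the pads) lies 8 mm behind it; z points along the fingers, y is the line along which they close (so a half turn about z gives the same grasp; the last joint's range is limited). The gripper opens to 87 mm and grips with 3 to 60 N. Pads are 19 mm wide; open, the fingers measure 117 mm over their backs; the gripper's body (75 mm by 190 mm) begins 51 mm behind the grasp point.
Start: joints at [54.918, 30.224, 82.088, -0, 67.689, -10.227], TCP at [0.263, 0.567, 0.234] pointing down, gripper open.
Joint ranges: [-176.69, 176.69], [-43.24, 126.21], [12.49, 139.97], [-82, 262], [0, 151.66], [-163.58, 163.58]. Speed limits (degrees/s): [159.86, 159.86, 180, 180, 180, 180].

### API

Orientations are given as a 3x3 rotation matrix whose columns are the frame's x, y, z axes.
In Python, from rig import bot, viewer, workorder, models gives the robot as it stands.
- The arm moves only by the shell command python3 -m jog 'ROWS'. ROWS is JSON, a list of rows, each a list of 7 numbers: the opening, from 0 (shut) to 1 (fully open), then the shift along the tool's x, y, z in m, then the turn, a rotation vector about the tool's x, y, z in degrees. In form: [[claw, x, y, z, ax, ay, az], ...]. A call has 1 to 20 rows; each row is the pose to reach, as a shift and turn from the pose commanded when the call began, along the tool's axes at that moment; what a row does not reach only later rows make up. A row lasts 1/8 s, in which the tool goes at most 62.5 mm and 10.7 degrees, less where a joint would pass 70% of its speed; a pose out of reach is approached as far as the arm can. A call with a gripper value outside its range is refused whole. The fingers move at their own pace and stop on an object; the grip force is fixed at half the most. Time passes only in rows, so rows that repeat a pose let the fingers close. It gives the time, the measured TCP pose, the force, the opening and the grip force at its end, in the units of the state.
- bot.read_state(): the state, without advancing time (a new reading comes with each control period).
- viewer.capture(name): name is "scene" or "side" or "wrist"; returns (picture, depth): 420x560x3 uint8, blue, green, red; 420x560 float32, m along the optical axis (not along the pixel's ray), 0 where there is no reading.
- viewer.camera_info(name): a dict with "fx", "fy", "cx", "cy" (pixels), "dist_coeffs" ([k1, k2, p1, p2, k3] as OpenCV has them; the pictures are not rectified), "world_to_cam" (4x4, takes a point from world to camera coordinates). Camera axes: x right, y down, z forward; pixel columns grow to the right and rows downward; lengths in m; the calibration is good to about 2 mm. A picture is of the moment at which its call begins: read the wrist's pose just before it. camera_info takes no time and is no camera call; for the wrist camera it gives the pose at the moment of the call.
- workorder.hand_in(): hands the job in; it is judged then, once.
Trained networks look in the newest picture that a camera, given by its name, has taken for a name from the list of things; names that differ only in an ending like _2 or _b are one class to them, and where a whole thing is asked for, a point or a joint stands for the part that bears it (a point fixed in the world has none). Each returns a list of dicts, best first, with "p" (0 to 1); they miss things now and then, are a little off and sometimes report something else, mostly with a low value. They report only what shows in the picture. A call takes as long as a camera call.
- models.outline_of(camera, thing): "mask" (420x560 bool, what is visible of it).
- models.tip_of(camera, thing): "xyz" ([x, y, z] in m, in world coordinates, good to about 4 mm: a listed point, or the origin of a listed thing).
The state is a dict: "time_s": time; "joint_positions": joint angles; "qvel": joint speeds; "tau": joint torques, N m; "position": TCP position; "tcp_rot": TCP orientation; "force": force on the tool from outside, world axes, zero at the start; "moment": the same for the moment, N m; "opening": opening from 0.0 (shut) to 1.0 (fully open); "grasp_force": force on a finger pad.
Only numpy, scipy, OpenCV 4.12 (cv2) and the standard library are available. Lean on these libraries where they do the work, as an engineer would, in place of code of your own. Each camera call takes 0.05 s, during which the arm holds its last target. There are 200 camera calls.

## Working session

There is one attempt and no reset: what is moved stays moved. The work goes in short steps, Python scripts to look and compute and a shell command to move; the robot and the scene stay as the last step left them, time stands still between calls to the robot, and variables do not carry over. Pictures are saved under pics/ and viewed, at most 10 in all, crops included, and the job is handed in when it is done.

```bash
mkdir -p pics; ls; python3 - <<'E'
from rig import bot, viewer, workorder, models
import cv2,numpy as np
s=bot.read_state(); print(s['time_s'],s['position'],np.round(s['tcp_rot'],3).tolist(),s['opening'])
for c in ['scene','side']:
    im,d=viewer.capture(c); cv2.imwrite(f'pics/{c}0.png',im); np.save(f'{c}0.npy',d)
    i=viewer.camera_info(c); print(c,i['fx'],i['cx'],i['cy'],i['dist_coeffs'],np.round(i['world_to_cam'],3).tolist())
    for t in ['post_a','post_a_top','lens','cam_stand','blotter','gel_tray','buffer_bottle','tip_box']:
        print(t,[(round(r['p'],2),np.round(r['xyz'],3).tolist()) for r in models.tip_of(c,t)][:5])
E
```

```text
pics
0.0 [0.26225461 0.56653859 0.23257116] [[-0.907, 0.42, -0.001], [0.42, 0.907, -0.002], [0.0, -0.002, -1.0]] 1.0001002031652038
scene 378.8540117022418 287.8532433168603 214.7616634105508 [-0.03118006  0.          0.          0.          0.        ] [[0.759, 0.651, -0.011, -0.393], [0.507, -0.601, -0.617, -0.177], [-0.408, 0.463, -0.787, 1.324], [0.0, 0.0, 0.0, 1.0]]
post_a [(0.68, [0.624, -0.183, 0.036]), (0.63, [0.599, 0.013, 0.033]), (0.63, [0.474, -0.006, 0.033]), (0.53, [0.492, -0.205, 0.035]), (0.4, [0.588, 0.458, -0.001])]
post_a_top [(0.58, [0.6, 0.011, 0.111])]
lens [(0.9, [0.637, 0.209, 0.136])]
cam_stand [(0.74, [0.614, 0.233, -0.002])]
blotter [(0.86, [0.548, -0.097, 0.003])]
gel_tray [(0.79, [0.455, -0.49, -0.001])]
buffer_bottle [(0.73, [0.623, -0.191, 0.117]), (0.66, [0.589, 0.458, -0.002])]
tip_box [(0.77, [0.355, 0.483, -0.001])]
side 423.3474283790771 278.486030170332 214.94197540246762 [-0.11894484  0.          0.          0.          0.        ] [[0.938, -0.347, -0.014, -0.454], [-0.282, -0.738, -0.614, 0.206], [0.203, 0.579, -0.79, 1.261], [0.0, 0.0, 0.0, 1.0]]
post_a [(0.56, [0.494, -0.204, 0.038]), (0.52, [0.6, 0.012, 0.036]), (0.52, [0.471, -0.003, 0.038]), (0.45, [0.62, -0.187, 0.039])]
post_a_top [(0.38, [0.597, 0.012, 0.114]), (0.33, [0.472, -0.004, 0.092])]
lens [(0.8, [0.638, 0.217, 0.144])]
cam_stand [(0.71, [0.614, 0.235, 0.003]), (0.64, [0.638, 0.212, 0.139])]
blotter [(0.83, [0.548, -0.101, -0.0])]
gel_tray [(0.88, [0.456, -0.488, -0.001]), (0.36, [0.49, -0.209, 0.114])]
buffer_bottle [(0.72, [0.59, 0.456, -0.001]), (0.5, [0.454, -0.492, -0.0]), (0.39, [0.49, -0.207, 0.118])]
tip_box [(0.65, [0.352, 0.478, 0.002])]
```

View pics/scene0.png

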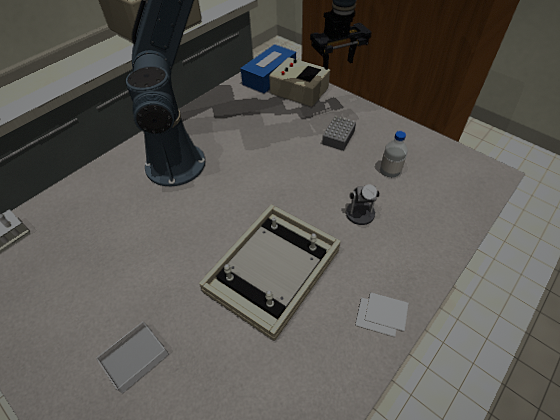

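View pics/side0.png

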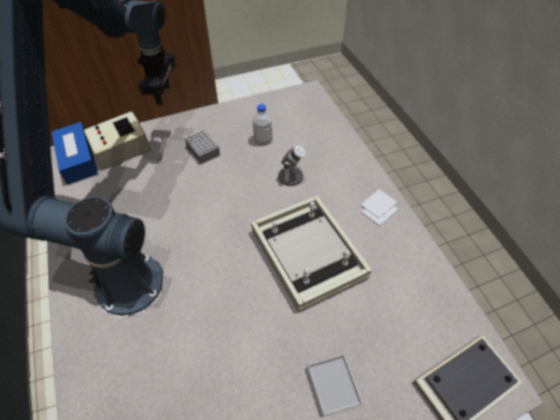

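The four posts show in the scene picture near (275,223), (313,241), (229,272), (269,299); the camera is at (365,200). I'll enlarge the posts and the inspection camera.

```bash
python3 - <<'E'
import cv2,numpy as np
a=cv2.imread('pics/scene0.png');b=cv2.imread('pics/side0.png')
z=lambda i,x,y,w,h:cv2.resize(i[y:y+h,x:x+w],(400,300),interpolation=3)
o=np.vstack([np.hstack([z(a,210,205,120,105),z(a,335,170,60,52)]),np.hstack([z(b,250,195,120,100),z(b,265,135,60,52)])])
cv2.imwrite('pics/crop0.png',np.clip(o*1.6,0,255).astype('uint8'))
E
```

```text
(no output)
```

View pics/crop0.png

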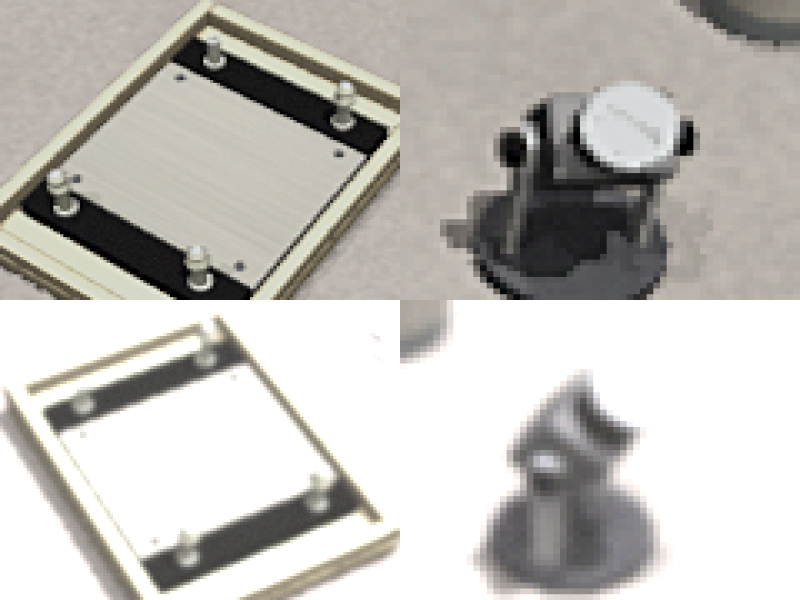

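The close-up shows that the post at scene (275,223), world about (0.472, -0.004), has a bare shank and the other three have beads. The lens faces ahead and right, with its white disc at about (368,192). Next I move above the area and look with the wrist camera.

```bash
python3 -m jog '[[0.45,0,0,-0.06,0,0,0],[0.45,-0.05,-0.03,-0.09,0,0,0],[0.45,-0.1,-0.06,-0.11,0,0,0],[0.45,-0.15,-0.09,-0.13,0,0,0],[0.45,-0.2,-0.12,-0.14,0,0,0],[0.45,-0.25,-0.15,-0.15,0,0,0],[0.45,-0.3,-0.18,-0.16,0,0,0],[0.45,-0.35,-0.21,-0.17,0,0,0],[0.45,-0.4,-0.24,-0.17,0,0,0],[0.45,-0.45,-0.27,-0.17,0,0,0],[0.45,-0.486,-0.289,-0.17,0,0,0],[0.45,-0.486,-0.289,-0.17,0,0,0],[0.45,-0.486,-0.289,-0.17,0,0,0]]'
cat > h.py <<'E'
from rig import bot, viewer, workorder, models
import cv2,numpy as np
def world(info,d,uv):
    K=np.array([[info['fx'],0,info['cx']],[0,info['fy'],info['cy']],[0,0,1]])
    uv=np.asarray(uv,float); n=cv2.undistortPoints(uv.reshape(-1,1,2),K,np.array(info['dist_coeffs'])).reshape(-1,2)
    z=d[uv[:,1].astype(int),uv[:,0].astype(int)]
    p=np.c_[n*z[:,None],z]; T=np.linalg.inv(info['world_to_cam'])
    return (p@T[:3,:3].T+T[:3,3])[z>0]
def look(c,name):
    i=viewer.camera_info(c); im,d=viewer.capture(c); cv2.imwrite(f'pics/{name}.png',im); return i,im,d
def st():
    s=bot.read_state(); print('t',s['time_s'],'pos',np.round(s['position'],4),'R',np.round(s['tcp_rot'],4).tolist(),'open',round(s['opening'],3),'gf',s['grasp_force'],'q',np.round(s['joint_positions'],1)); return s
E
python3 - <<'E'
from h import *
st(); i,im,d=look('wrist','w1'); np.save('w1.npy',d); print(np.round(np.linalg.inv(i['world_to_cam']),3).tolist())
for t in ['post_a','post_a_top','lens','cam_stand']:
    print(t,[(round(r['p'],2),np.round(r['xyz'],4).tolist()) for r in models.tip_of('wrist',t)][:5])
E
```

```text
time_s: 2.52
position: [0.5817, 0.1009, 0.4033]
tcp_rot: [[-0.907, 0.421, -0.001], [0.421, 0.907, 0.001], [0.001, 0.0, -1.0]]
force: [0.3, -1.0, -0.8]
opening: 0.451
grasp_force: 0.0
t 2.525 pos [0.5817 0.1009 0.4033] R [[-0.9073, 0.4205, -0.001], [0.4205, 0.9073, 0.0006], [0.0012, 0.0001, -1.0]] open 0.451 gf 0.0 q [ -1.   19.3  73.3   0.   87.5 -66.2]
[[0.421, 0.866, 0.269, 0.508], [0.907, -0.402, -0.125, 0.136], [0.0, 0.296, -0.955, 0.555], [0.0, 0.0, 0.0, 1.0]]
post_a [(0.7, [0.4685, -0.0061, 0.0295]), (0.68, [0.6231, -0.187, 0.0338]), (0.66, [0.4939, -0.206, 0.03]), (0.51, [0.5999, 0.0107, 0.0344])]
post_a_top [(0.49, [0.599, 0.0128, 0.1139])]
lens [(0.84, [0.638, 0.2057, 0.1385])]
cam_stand [(0.88, [0.6144, 0.2307, -0.0018])]
```

View pics/w1.png

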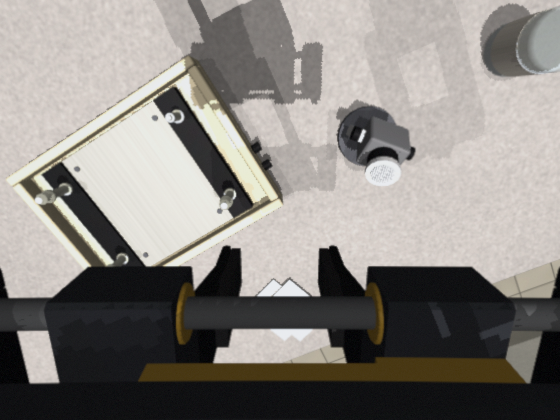

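The wrist view shows the broken post at (175,117) and the lens disc at (383,170). Next I fit the disc plane and the post's upper part from depth.

```bash
python3 - <<'E'
from h import *
im=cv2.imread('pics/w1.png'); d=np.load('w1.npy'); i=viewer.camera_info('wrist')
g=im.min(2); v,u=np.mgrid[150:192,358:406]; m=g[150:192,358:406]>0
uv=np.c_[u[m],v[m]]; p=world(i,d,uv); c0=np.array([.638,.209,.139])
print(len(p),len(uv)); gb=g[uv[:,1],uv[:,0]]
# keep disc: bright, near lens
k=(np.linalg.norm(p-c0,axis=1)<.026)&(gb>185); q=p[k]
for _ in range(4):
    c=np.median(q,axis=0); n=np.linalg.svd(q-q.mean(0))[2][2]; n*=np.sign(n[2]); r=(q-q.mean(0))@n; q=q[abs(r)<2.5*r.std()]
w=(q-c); 
e=np.linalg.svd(np.eye(3)-np.outer(n,n))[0][:,:2]; xy=((q-q.mean(0))@e).astype(np.float32)
(cc,rr)=cv2.minEnclosingCircle(xy); C=q.mean(0)+e@np.array(cc)
print(len(q),'mean',q.mean(0),'circ',C,rr,'n',n,'lean',np.arccos(n[2]),'std',r.std())
print('hinge',C-.06*n)
# post upper part
v,u=np.mgrid[90:135,150:205]; uv=np.c_[u.ravel(),v.ravel()]; p=world(i,d,uv); p=p[np.linalg.norm(p[:,:2]-[.471,-.004],axis=1)<.016]
for lo,hi in [(.05,.06),(.06,.08),(.08,.087),(.087,.1),(.1,.13)]:
    s=p[(p[:,2]>lo)&(p[:,2]<hi)]; print(lo,len(s),s.mean(0) if len(s) else '', np.ptp(s,0) if len(s) else '')
E
```

```text
2008 2016Traceback (most recent call last):
  File "<stdin>", line 7, in <module>
ValueError: operands could not be broadcast together with shapes (2008,) (2016,)
```

```bash
cat > lens.py <<'E'
from h import *
def lens(im,d,i,c0,box,thr=185):
    x0,y0,x1,y1=box; v,u=np.mgrid[y0:y1,x0:x1]; uv=np.c_[u.ravel(),v.ravel()]
    uv=uv[(d[uv[:,1],uv[:,0]]>0)]; p=world(i,d,uv); g=im.min(2)[uv[:,1],uv[:,0]]
    q=p[(np.linalg.norm(p-c0,axis=1)<.026)&(g>thr)]
    for _ in range(5):
        n=np.linalg.svd(q-q.mean(0))[2][2]; n*=np.sign(n[2]); r=(q-q.mean(0))@n; q=q[abs(r)<2.5*r.std()]
    e=np.linalg.svd(np.eye(3)-np.outer(n,n))[0][:,:2]; xy=((q-q.mean(0))@e).astype(np.float32)
    cc,rr=cv2.minEnclosingCircle(xy); C=q.mean(0)+e@np.array(cc)
    print(len(q),'mean',q.mean(0),'circ',C,rr,'n',n,'lean',np.arccos(n[2]),'std',r.std(),'hinge',C-.06*n)
E
python3 - <<'E'
from lens import *
im=cv2.imread('pics/w1.png'); d=np.load('w1.npy'); i=viewer.camera_info('wrist')
for t in (150,185,205): lens(im,d,i,[.638,.209,.139],(358,150,406,192),t)
v,u=np.mgrid[90:135,150:205]; uv=np.c_[u.ravel(),v.ravel()]; p=world(i,d,uv); p=p[np.linalg.norm(p[:,:2]-[.471,-.004],axis=1)<.016]
for lo,hi in [(.05,.06),(.06,.08),(.08,.087),(.087,.1),(.1,.13)]:
    s=p[(p[:,2]>lo)&(p[:,2]<hi)]; print(lo,len(s),s.mean(0) if len(s) else '', np.ptp(s,0) if len(s) else '')
E
```

```text
734 mean [0.63808537 0.2117238  0.14137472] circ [0.63908963 0.2111896  0.14067918] 0.021504709497094154 n [ 0.38292291 -0.3777507   0.8430151 ] lean 0.5679320616583831 std 0.0008461676659305428 hinge [0.61611426 0.23385464 0.09009827]
713 mean [0.63840987 0.21186523 0.14133071] circ [0.63915361 0.21180434 0.14096093] 0.02147890068590641 n [ 0.38744132 -0.37691684  0.84132212] lean 0.571071781690961 std 0.0008101040749626801 hinge [0.61590713 0.23441935 0.09048161]
650 mean [0.6387553  0.21197612 0.1411682 ] circ [0.63908218 0.21119418 0.14066414] 0.021511657163500786 n [ 0.38831859 -0.37910575  0.83993304] lean 0.5736365086852817 std 0.0007964419765406555 hinge [0.61578306 0.23394053 0.09026816]
0.05 231 [ 0.47212361 -0.00073062  0.05199074] [0.03138614 0.03069626 0.00961678]
0.06 37 [0.47199836 0.00194374 0.07012479] [0.01037731 0.00611415 0.01815476]
0.08 17 [0.47229965 0.00164059 0.08402403] [0.01090545 0.00592303 0.00604043]
0.087 66 [ 0.47125234 -0.00198391  0.08984739] [0.01061021 0.01113156 0.00594396]
0.1 0
```

```bash
python3 -m jog '[[0.45,0.02,-0.05,0.02,0,0,0],[0.45,0.04,-0.1,0.05,0,0,0],[0.45,0.0565,-0.1405,0.09,0,0,0],[0.45,0.0565,-0.1405,0.15,0,0,0],[0.45,0.0565,-0.1405,0.21,0,0,0],[0.45,0.0565,-0.1405,0.25,0,0,0],[0.45,0.0565,-0.1405,0.25,0,0,0],[0.45,0.0565,-0.1405,0.25,0,0,0]]'
python3 - <<'E'
from lens import *
s=st(); i,im,d=look('wrist','w2')
p=world(i,d,np.c_[[a.ravel() for a in np.mgrid[0:560,0:420]]].T)
p=p[(np.linalg.norm(p[:,:2]-[.4715,-.003],axis=1)<.014)&(p[:,2]>.06)&(p[:,2]<.1)]
for lo,hi in [(.06,.084),(.086,.09),(.09,.097)]:
    q=p[(p[:,2]>lo)&(p[:,2]<hi)]
    if len(q): print(lo,len(q),q.mean(0),(q.max(0)+q.min(0))/2,np.ptp(q,0))
E
```

```text
time_s: 3.78
position: [0.4731, -0.0031, 0.1549]
tcp_rot: [[-0.908, 0.42, 0.003], [0.42, 0.908, -0.001], [-0.003, 0.0, -1.0]]
force: [0.2, 0.0, 0.3]
opening: 0.451
grasp_force: 0.0
t 3.775 pos [ 0.4731 -0.0031  0.1549] R [[-0.9077, 0.4196, 0.0026], [0.4196, 0.9077, -0.0007], [-0.0026, 0.0005, -1.0]] open 0.451 gf 0.0 q [-13.9  25.8 108.1  -0.   45.9 -79.1]
0.06 173 [ 0.46717289 -0.00071373  0.07227439] [ 0.4694537  -0.00237875  0.07202385] [0.00878937 0.01099252 0.02372242]
0.086 164 [ 0.47021021 -0.00216852  0.08848456] [ 0.47106638 -0.00260397  0.08799666] [0.01236432 0.01146475 0.00387806]
0.09 85 [ 0.47057496 -0.0026896   0.09177651] [ 0.47078117 -0.00296449  0.09178888] [0.00826466 0.00714536 0.00350627]
```

View pics/w2.png

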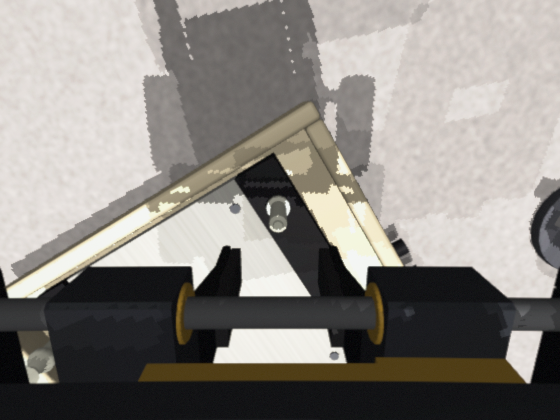

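The post is at (278,210), centred between the fingers, and depth puts it at (0.4708, -0.0029) with its top at about 92 mm, as specified. I descend, grip and lift.

```bash
python3 -m jog '[[0.45,0.002,-0.001,0.03,0,0,0],[0.45,0.002,-0.001,0.06,0,0,0],[0.45,0.002,-0.001,0.08,0,0,0],[0.45,0.002,-0.001,0.086,0,0,0],[0.45,0.002,-0.001,0.086,0,0,0],[0,0.002,-0.001,0.086,0,0,0],[0,0.002,-0.001,0.086,0,0,0],[0,0.002,-0.001,0.086,0,0,0],[0,0.002,-0.001,0.086,0,0,0],[0,0.002,-0.001,0.086,0,0,0]]'
```

```text
time_s: 5.08
position: [0.4698, -0.0032, 0.0678]
tcp_rot: [[-0.907, 0.42, 0.0], [0.42, 0.907, -0.0], [-0.0, 0.0, -1.0]]
force: [0.2, 0.4, 2.2]
opening: 0.128
grasp_force: 30.0
```

```bash
python3 -m jog '[[0,0,0,-0.02,0,0,0],[0,0,0,-0.06,0,0,0],[0,0,0,-0.1,0,0,0],[0,0,0,-0.15,0,0,0],[0,0,0,-0.2,0,0,0],[0,0,0,-0.22,0,0,0],[0,0,0,-0.22,0,0,0],[0,0,0,-0.22,0,0,0]]'
cat > post.py <<'E'
from h import *
def post(foot,a,c='side',name='p',w=60):
    i,im,d=look(c,name); P=i['world_to_cam']; K=np.array([[i['fx'],0,i['cx']],[0,i['fy'],i['cy']],[0,0,1]])
    f=lambda x:cv2.projectPoints(np.array([x],float),cv2.Rodrigues(P[:3,:3])[0],P[:3,3],K,np.array(i['dist_coeffs']))[0].ravel()
    u=f(foot); t=f(foot+.02*a); print(c,'foot px',u,'20mm',t); x,y=u.astype(int)
    x,y=max(x-w//2,0),max(y-w*3//8,0); return i,cv2.resize(im[y:y+w*3//4,x:x+w],(400,300),interpolation=3)
E
python3 - <<'E'
from post import *
s=st(); R=s['tcp_rot']; foot=s['position']+R[:,2]*.034; a=-R[:,2]
o=[post(foot,a,c,'p1'+c)[1] for c in ('scene','side')]; cv2.imwrite('pics/p1.png',np.hstack(o))
for c in ('scene','side'): print([(round(r['p'],2),np.round(r['xyz'],4).tolist()) for r in models.tip_of(c,'post_a')][:5])
E
```

```text
time_s: 6.08
position: [0.4686, -0.003, 0.2863]
tcp_rot: [[-0.907, 0.42, -0.003], [0.42, 0.907, 0.001], [0.003, -0.001, -1.0]]
force: [0.0, 0.8, -0.5]
opening: 0.127
grasp_force: 30.0
t 6.075 pos [ 0.4686 -0.003   0.2863] R [[-0.9074, 0.4203, -0.0027], [0.4203, 0.9074, 0.0006], [0.0027, -0.0006, -1.0]] open 0.127 gf 29.999999516294338 q [-14.1  14.2  99.7  -0.   66.2 -79.2]
scene foot px [270.57898061 176.94436969] 20mm [270.21060957 171.21458864]
side foot px [272.29598916 186.26760521] 20mm [272.12871781 181.32019685]
[(0.67, [0.5986, 0.0142, 0.0304]), (0.61, [0.6234, -0.1837, 0.0357]), (0.54, [0.493, -0.2014, 0.0354]), (0.5, [0.474, -0.0069, 0.2524])]
[(0.65, [0.4919, -0.2046, 0.0359]), (0.58, [0.5985, 0.0132, 0.0346]), (0.56, [0.6214, -0.1878, 0.036]), (0.19, [0.6155, 0.2306, 0.0033])]
```

View pics/p1.png

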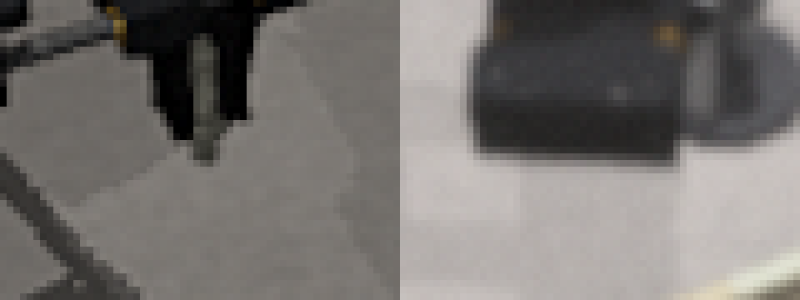

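The post hangs straight in the fingers with its foot at crop (206,160), where it was expected within about 2 mm. Next I compute the move to the lens axis.

```bash
cat > go.py <<'E'
from h import *
from scipy.spatial.transform import Rotation as Rn
C=np.array([.639,.2115,.1409]); n=np.array([.386,-.378,.841]); n/=np.linalg.norm(n)
s=st(); R=s['tcp_rot']; z=R[:,2]; ax=np.cross(z,-n); ang=np.arcsin(np.linalg.norm(ax)); ax/=np.linalg.norm(ax)
print('rotvec deg',np.degrees(R.T@ax*ang))
for back in (.08,.04,0): t=C+n*(.084+back); print(back,t,'tool shift',R.T@(t-s['position']))
foot=s['position']+z*.034; r=foot-C; print('foot along',r@n,'off',np.linalg.norm(r-(r@n)*n),(r-(r@n)*n))
E
python3 go.py
```

```text
t 6.275 pos [ 0.4689 -0.0031  0.2862] R [[-0.9074, 0.4204, -0.0029], [0.4204, 0.9074, 0.0007], [0.003, -0.0006, -1.0]] open 0.127 gf 29.999874168424867 q [-14.1  14.3  99.7  -0.   66.2 -79.2]
rotvec deg [-1.09674709e+01  3.06661257e+01  2.94589490e-18]
0.08 [0.70233057 0.14948198 0.2788819 ] tool shift [-0.14766567  0.23653946  0.00675641]
0.04 [0.68688409 0.16460832 0.24522777] tool shift [-0.12739109  0.24379048  0.04046641]
0 [0.67143761 0.17973467 0.21157365] tool shift [-0.10711651  0.25104151  0.07417641]
foot along 0.10907282551453273 off 0.274738572785465 [-0.21228593 -0.17330359  0.01954056]
```

```bash
python3 -m jog '[[0,-0.02,0.03,-0.02,-1.4,4,0],[0,-0.04,0.07,-0.03,-3,8,0],[0,-0.07,0.11,-0.03,-5,13,0],[0,-0.1,0.15,-0.02,-7,19,0],[0,-0.12,0.19,-0.01,-9,25,0],[0,-0.14,0.22,0,-11,30.7,0],[0,-0.148,0.2365,0.007,-11,30.7,0],[0,-0.148,0.2365,0.007,-11,30.7,0],[0,-0.148,0.2365,0.007,-11,30.7,0],[0,-0.148,0.2365,0.007,-11,30.7,0]]'; python3 go.py
python3 - <<'E'
from post import *
s=st(); R=s['tcp_rot']; foot=s['position']+R[:,2]*.034; a=-R[:,2]
o=[post(foot,a,c,'p2'+c,110)[1] for c in ('scene','side')]; cv2.imwrite('pics/p2.png',np.clip(np.hstack(o)*1.3,0,255))
E
```

```text
time_s: 7.52
position: [0.7029, 0.1488, 0.2819]
tcp_rot: [[-0.802, 0.458, -0.383], [0.317, 0.87, 0.378], [0.506, 0.182, -0.843]]
force: [-0.7, 0.7, 0.1]
opening: 0.125
grasp_force: 30.0
t 7.525 pos [0.7029 0.1488 0.2819] R [[-0.8022, 0.4583, -0.3828], [0.3166, 0.87, 0.3781], [0.5063, 0.1821, -0.8429]] open 0.125 gf 29.999884937424213 q [ -5.2  46.8  48.1  21.3 110.  -67.4]
rotvec deg [6.72923211e-02 2.02698963e-01 1.16481255e-15]
0.08 [0.70233057 0.14948198 0.2788819 ] tool shift [-0.00082659 -0.00019252  0.00300256]
0.04 [0.68688409 0.16460832 0.24522777] tool shift [-0.00068508 -0.0002395   0.04300228]
0 [0.67143761 0.17973467 0.21157365] tool shift [-0.00054357 -0.00028648  0.08300201]
foot along 0.13300007945683287 off 0.0007525920342298179 [-0.0004693   0.00042529  0.00040655]
t 7.525 pos [0.7029 0.1488 0.2819] R [[-0.8022, 0.4583, -0.3828], [0.3166, 0.87, 0.3781], [0.5063, 0.1821, -0.8429]] open 0.125 gf 29.999884937424213 q [ -5.2  46.8  48.1  21.3 110.  -67.4]
scene foot px [383.6663083  181.67473234] 20mm [386.07455525 180.11477059]
side foot px [321.87540975 129.57834267] 20mm [325.54186379 126.27763984][ WARN:0@1.686] global loadsave.cpp:1063 imwrite_ Unsupported depth image for selected encoder is fallbacked to CV_8U.
```

View pics/p2.png

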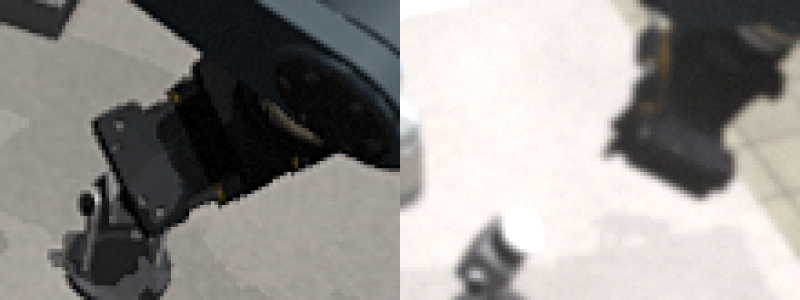

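The gripper is on the axis in both views, with the camera below it clear (side crop, lens at (520,235)). I advance straight in.

```bash
python3 -m jog '[[0,0,0,0.02,0,0,0],[0,0,0,0.04,0,0,0],[0,0,0,0.06,0,0,0],[0,-0.0005,0,0.074,0,0,0],[0,-0.0005,0,0.081,0,0,0],[0,-0.0005,0,0.081,0,0,0],[0,-0.0005,0,0.081,0,0,0],[0,-0.0005,0,0.081,0,0,0]]'; python3 go.py
python3 - <<'E'
from post import *
s=st(); R=s['tcp_rot']; foot=s['position']+R[:,2]*.034; a=-R[:,2]
o=[post(foot,a,c,'p3'+c,80)[1] for c in ('scene','side')]
i,im,d=look('wrist','p3w'); o.append(cv2.resize(im,(400,300)))
cv2.imwrite('pics/p3.png',np.vstack([np.hstack(o[:2]),np.hstack([o[2],o[2]*0])]))
for c in ('scene','side','wrist'):
  for t in ('post_c','lens'): print(c,t,[(round(r['p'],2),np.round(r['xyz'],4).tolist()) for r in models.tip_of(c,t)][:5])
E
```

```text
time_s: 8.62
position: [0.6732, 0.1794, 0.2126]
tcp_rot: [[-0.802, 0.458, -0.383], [0.317, 0.87, 0.378], [0.506, 0.182, -0.843]]
force: [-0.5, -0.8, -0.5]
opening: 0.129
grasp_force: 30.0
t 8.625 pos [0.6732 0.1794 0.2126] R [[-0.8022, 0.4583, -0.3826], [0.3165, 0.8699, 0.3782], [0.5062, 0.1823, -0.8429]] open 0.129 gf 30.00001609325409 q [ -3.1  47.3  57.7  21.2  99.8 -69.3]
rotvec deg [8.04692940e-02 2.05572957e-01 1.15515973e-15]
0.08 [0.70233057 0.14948198 0.2788819 ] tool shift [ 0.00067512 -0.00055848 -0.07831683]
0.04 [0.68688409 0.16460832 0.24522777] tool shift [ 0.00081864 -0.00061466 -0.03831712]
0 [0.67143761 0.17973467 0.21157365] tool shift [ 0.00096216 -0.00067084  0.00168258]
foot along 0.051687214546398116 off 0.001294325712772454 [ 0.00119123  0.00028367 -0.00041925]
t 8.625 pos [0.6732 0.1794 0.2126] R [[-0.8022, 0.4583, -0.3826], [0.3165, 0.8699, 0.3782], [0.5062, 0.1823, -0.8429]] open 0.129 gf 30.00001609325409 q [ -3.1  47.3  57.7  21.2  99.8 -69.3]
scene foot px [375.2294781  187.83917532] 20mm [377.26869763 186.53197251]
side foot px [308.21667699 142.33514861] 20mm [311.55722921 139.32816499]
scene post_c [(0.58, [0.5976, 0.0109, 0.032]), (0.57, [0.6256, -0.1835, 0.0376]), (0.47, [0.4949, -0.2009, 0.0403])]
scene lens []
side post_c [(0.55, [0.5996, 0.013, 0.0353]), (0.42, [0.4941, -0.2038, 0.0378]), (0.37, [0.6211, -0.1874, 0.0363])]
side lens [(0.68, [0.6402, 0.214, 0.141])]
wrist post_c [(0.62, [0.6554, 0.1928, 0.1789]), (0.52, [0.601, 0.014, 0.037])]
wrist lens [(0.86, [0.6359, 0.2096, 0.141])]
```

View pics/p3.png

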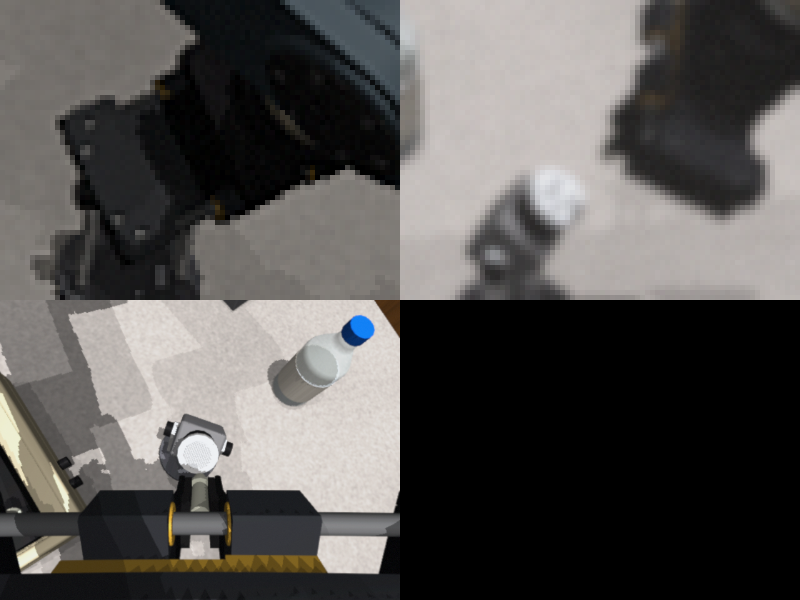

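The wrist view shows the post on the axis just off the lens disc (shank at about (200,490), disc at (197,453) in the panel). The networks put foot to lens at about 46 mm, and kinematics says 51 mm, within 2 mm of the axis. It is gripped, still and clear of the camera, so I hand in.

```bash
python3 -c "
from rig import workorder
print(workorder.hand_in())"
```

```text
the job is handed in; nothing more can be done
None
```

The job is handed in with the arm still holding the broken post (the one at about x 0.471, y -0.003) on the lens axis, its foot about 50 mm from the glass; the hand-in call returned no verdict.

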